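# Close up the cheese counter

### The arm

A 6-joint arm with a two-finger parallel gripper is mounted at the origin on the work surface. World frame = base frame: x ahead of the robot, y to its left, z up, the work surface at z = 0. Lengths are in m, angles in degrees, forces in N, time in s.
With the tool pointing down it reaches from about 0.35 to 0.875 m from the base axis. Payload 4.2 kg.
Tool frame: the origin (TCP) lies where the fingers leave the gripper's body, on its centre line; the fingertips stand 70 mm ahead of it and the grasp point (between the pads) lies 51 mm ahead of it; z points along the fingers, y is the direction in which the jaws open and shut (so a half turn about z gives the same grasp; the last joint's range is limited). The gripper opens to 87 mm and grips with 3 to 60 N. Pads are 19 mm wide; open, the fingers measure 117 mm over their backs; the gripper's body (75 mm by 190 mm) begins 51 mm behind the grasp point.
Start: joints at [-54.225, 22.042, 0.453, 0, -68.411, -14.817], TCP at [0.224, -0.584, 0.292] pointing down, gripper open.
Joint ranges: [-179.83, 179.83], [-69.29, 118.12], [-61.27, 80.66], [-181.25, 117.63], [-171.15, -9.14], [-177.46, 177.46]. Speed limits (degrees/s): [159.86, 159.86, 180, 180, 180, 180].

### API

Orientations are given as a 3x3 rotation matrix whose columns are the frame's x, y, z axes.
In Python, from station import sense, capture, camera_model, finish_job gives the robot as it stands.
- The arm moves only by the shell command python3 -m inch 'ROWS'. ROWS is JSON, a list of rows, each an object with "hand": the closure, from 0 (fully open) to 1 (shut); "slide": the shift along the world's x, y, z in cm, a list of three; "yaw": the turn about the world's z in rad. A call has 1 to 10 rows; each row is the pose to reach, as a shift and turn from the pose commanded when the call began; what a row does not reach only later rows make up. A row lasts 1/8 s, in which the tool goes at most 62.5 mm and 10.7 degrees, less where a joint would pass 70% of its speed; a pose out of reach is approached as far as the arm can. A call with a gripper value outside its range is refused whole. The fingers move at their own pace and stop on an object; the grip force is fixed at half the most. Time passes only in rows, so rows that repeat a pose let the fingers close. It gives the time, the measured TCP pose, the force and the opening at its end, in the units of the state.
- sense(): the state, without advancing time (a new reading comes with each control period).
- capture(name): name is "side" or "top" or "wrist"; returns the picture (400x640x3 uint8, blue, green, red); there is no depth.
- camera_model(name): a dict with "mtx" (3x3 intrinsics, pixels), "xyz" and "orientation" of the camera in the world; the wrist camera has in their place "tool_from_camera" (4x4, takes a point from camera to tool coordinates, whose origin is the TCP and whose axes are the flange's). Camera axes: x right, y up, looking along -z (the intrinsics and any distortion apply to the point x, -y, -z); pixel columns grow to the right and rows downward; lengths in m; the calibration is good to about 2 mm. A picture is of the moment at which its call begins: read the wrist's pose just before it. camera_model takes no time and is no camera call.
- finish_job(): hands the job in, once; it reports no verdict.
The state is a dict: "time_s": time; "joints": joint angles; "joint_velocities": joint speeds; "effort": joint torques, N m; "tcp_pos": TCP position; "ee_rot": TCP orientation; "wrist_force": force on the tool from outside, world axes, zero at the start; "moment": the same for the moment, N m; "gripper_width": opening from 0.0 (shut) to 1.0 (fully open).
Only numpy, scipy, OpenCV 4.12 (cv2) and the standard library are available. Lean on these libraries where they do the work, as an engineer would, in place of code of your own. Each camera call takes 0.05 s, during which the arm holds its last target. There are 200 camera calls.

### The job

Close up the cheese counter for the evening: with the fingertips push both open drawers of the low wooden drawer unit fully home, until their fronts are flush, and tip the open lid of the cheese case down until it lies shut on the case. Do it gently, without slamming the drawers or the lid; only push, lift nothing, and leave the jar, tubs and loose cheeses where they stand.

Things in the scene. Friction and masses are not known exactly. Their poses are not given: they have to be found in the camera images.
- left_drawer (a joint): How far the left drawer (left as seen by the robot facing the unit) is pulled out, m: 0 = shut, its front flush with the unit's front; at most 0.12. Each drawer slides level towards the unit's front with about 2 N of friction and stays where it is left.
- right_drawer (a joint): The same for the right drawer.
- left_drawer_front (a point): Point in the middle of the outer face of the left drawer's wooden front, 49 mm above the table; moves with the drawer. Axes: x into the unit (the way the drawer shuts; the face looks to -x), y left along the front, z up. The front is 128 mm wide, 12 mm thick, from 15 to 85 mm above the table, with a finger notch 44 mm wide in its top edge, cut down to 71 mm.
- right_drawer_front (a point): The same point and axes on the right drawer's front. The two drawers' middles are 144 mm apart along the unit's width. The unit is a fixed dark wood block 160 mm deep, 300 mm wide, 100 mm high.
- lid (a joint): Opening angle of the cheese case's lid, rad: 0 = lying shut, grows as it opens, at most 1.6 (just past upright). The hinge is stiff: the lid stays at any angle and is moved by about 1 to 3 N at 150 mm from the hinge. It does not fall by itself.
- case_hinge (a point): Middle of the lid's hinge line on the far top rim of the cheese case, 80 mm above the table; fixed. Axes: x level from the case's front to its back (away from the robot), y along the hinge, z up. The case is a fixed steel and wood box, 170 mm deep (all on the -x side of this point), 240 mm wide, 80 mm high, with cheeses inside below the rim.
- lid_edge (a point): Point on the lid's outer face, mid-width, 150 mm from the hinge line; moves with the lid. z: outward normal of that face; -x: along the lid away from the hinge. The lid is a clear panel in a wooden frame, 170 mm long, 240 mm wide, 12 mm thick, with a 70 mm wide tab reaching 190 mm from the hinge. Shut, this face is level, 92 mm above the table; open, it looks away from the robot and up.
- jar: Bystander: glass jar with a steel cap, 54 mm across, 85 mm high, standing on the back half of the drawer unit. Origin: centre of its underside.
- tub_a: Bystander: tub of dark blue berries with a flat white lid, 70 x 70 x 56 mm high, standing on the back half of the drawer unit. Origin: centre of its underside.
- tub_b: Bystander: tub of brown nuts with a flat white lid, 70 x 70 x 56 mm high, on the table in front of the cheese case. Origin: centre of its underside.
- baby_cheese: Bystander: small round red cheese, 80 mm across, 45 mm high, on the table behind the cheese case. Origin: centre of its underside.
- block: Bystander: cut block of yellow cheese, 90 x 50 x 40 mm high, on the table in front of the cheese case beside the tub of nuts. Origin: centre of its underside.
- goat_cheese: Bystander: small pale round cheese, 70 mm across, 40 mm high, on the table behind the drawer unit. Origin: centre of its underside.
- unit: The fixed low drawer unit, a dark wood block 160 mm deep, 300 mm wide, 100 mm high, with the two drawers side by side. Origin: centre of its underside. x points from its drawer side to its back, y to the left, z up.
- case: The fixed cheese case, a steel and wood box 170 mm deep, 240 mm wide, 80 mm high without its lid. Origin: centre of its underside. x points from its front to its hinge side, z up.

How it is judged:
By the outcome, as a careful person would: the job done as asked, in the order asked, and still so for the second after the job is handed in, with the robot touching nothing.
It also fails if it takes over 61 s, if anything falls off the work surface, if the arm or the gripper's body presses on something with over 40 N, if the wrist force passes 120 N, or if a joint passes its speed limit or range.

## Working session

There is one attempt and no reset: what is moved stays moved. The work goes in short steps, Python scripts to look and compute and a shell command to move; the robot and the scene stay as the last step left them, time stands still between calls to the robot, and variables do not carry over. Pictures are saved under pics/ and viewed, about 8 in all and at most 12, crops included, and the job is handed in when it is done.

```bash
mkdir -p pics; ls; python3 - <<'E'
from station import *
import cv2,numpy as np
np.set_printoptions(precision=4,suppress=True)
for n in("side","top"):
    cv2.imwrite(f"pics/{n}0.png",capture(n)); m=camera_model(n); print(n,m)
s=sense();print(s)
E
```

```text
pics
side {'mtx': array([[395.0397,   0.    , 318.6718],
       [  0.    , 395.0397, 206.7529],
       [  0.    ,   0.    ,   1.    ]]), 'xyz': array([0.4033, 0.7224, 0.6063]), 'orientation': array([[-0.97  ,  0.1196, -0.2115],
       [-0.2421, -0.5497,  0.7995],
       [-0.0206,  0.8267,  0.5622]])}
top {'mtx': array([[449.7731,   0.    , 330.7364],
       [  0.    , 449.7731, 200.831 ],
       [  0.    ,   0.    ,   1.    ]]), 'xyz': array([0.5111, 0.0008, 0.9735]), 'orientation': array([[ 0.0087,  0.9962, -0.0864],
       [-1.    ,  0.0085, -0.0029],
       [-0.0021,  0.0864,  0.9963]])}
{'time_s': 0.1, 'joints': array([-54.224 ,  22.0841,   0.3872,  -0.0247, -68.4126, -14.8179]), 'joint_velocities': array([ 0.1388, -0.2437,  0.0945,  0.1854, -0.0009,  0.0669]), 'effort': array([ -0.0001, -39.169 ,  18.7936,   4.2319,   0.0135,  -0.0001]), 'tcp_pos': array([ 0.2234, -0.5833,  0.2913]), 'ee_rot': array([[-0.9339, -0.3575, -0.0008],
       [-0.3575,  0.9339,  0.0018],
       [ 0.0001,  0.0019, -1.    ]]), 'wrist_force': array([ 0.7296, -0.9062, -0.626 ]), 'moment': array([-0.0175, -0.0201,  0.004 ]), 'gripper_width': 1.0024070871201347}
```

View pics/top0.png

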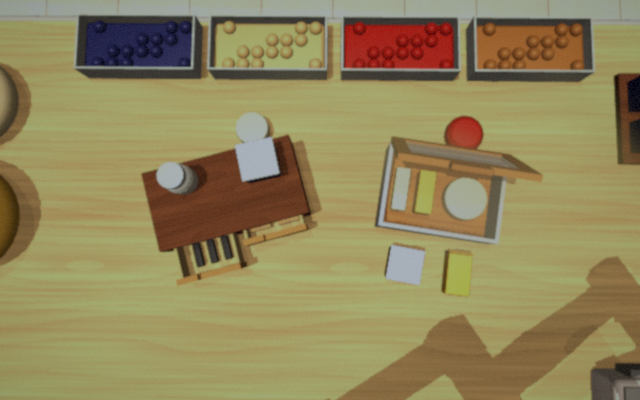

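View pics/side0.png

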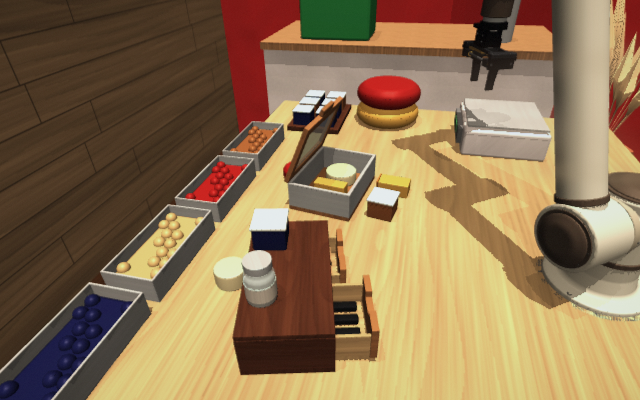

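The top view shows the unit: its top corners are near (143,175), (290,137), (308,213) and (160,250), the left drawer front spans (178,283)–(243,266) and the right (245,244)–(307,228). The case is around (380–507, 143–243) with its lid about upright. In the side view the lid's free edge runs near (340,97). I'll crop the lid in both views and compute the unit.

```bash
cat > h.py <<'E'
import numpy as np,cv2
from station import *
np.set_printoptions(precision=4,suppress=True)
def ray(n,p):
    m=camera_model(n);K=m["mtx"];d=np.array([(p[0]-K[0,2])/K[0,0],-(p[1]-K[1,2])/K[1,1],-1.])
    d=np.array(m["orientation"])@d;return np.array(m["xyz"]),d/np.linalg.norm(d)
def onz(n,p,z):
    o,d=ray(n,p);return o+d*(z-o[2])/d[2]
def tri(p,q,a="top",b="side"):
    o,d=ray(a,p);r,e=ray(b,q)
    t=np.linalg.lstsq(np.c_[d,-e],r-o,rcond=None)[0];u=o+d*t[0];v=r+e*t[1];return (u+v)/2,np.linalg.norm(u-v)
E
python3 - <<'E'
from h import *
for p in[(143,175),(290,137),(308,213),(160,250)]:print("unit",onz("top",p,.1))
for p in[(178,283),(243,266),(245,244),(307,228)]:print("dr",onz("top",p,.085))
for p in[(390,143),(378,227),(498,243),(507,180)]:print("case",onz("top",p,.08))
for p in[(177,162),(257,146)]:print("jar,tub tops approx",onz("top",p,.17))
for p in[(407,245),(460,254)]:print("tub_b,block",onz("top",p,.05))
t=cv2.imread("pics/top0.png")[120:260,360:560];s=cv2.imread("pics/side0.png")[80:220,260:420]
t=cv2.resize(t,None,fx=4,fy=4,interpolation=2);s=cv2.resize(s,None,fx=4,fy=4,interpolation=2)
cv2.imwrite("pics/tc.png",t);cv2.imwrite("pics/sc.png",s)
E
```

```text
unit [0.6346 0.3719 0.1   ]
unit [0.7127 0.0848 0.1   ]
unit [0.5627 0.0473 0.1   ]
unit [0.4887 0.3324 0.1   ]
dr [0.4245 0.3003 0.085 ]
dr [0.4586 0.1741 0.085 ]
dr [0.5015 0.1713 0.085 ]
dr [0.534  0.0497 0.085 ]
case [ 0.7066 -0.1151  0.08  ]
case [ 0.5373 -0.0908  0.08  ]
case [ 0.5078 -0.3279  0.08  ]
case [ 0.6334 -0.3489  0.08  ]
jar,tub tops approx [0.6489 0.2817 0.17  ]
jar,tub tops approx [0.6794 0.1376 0.17  ]
tub_b,block [ 0.502  -0.1531  0.05  ]
tub_b,block [ 0.4846 -0.261   0.05  ]
```

View pics/tc.png

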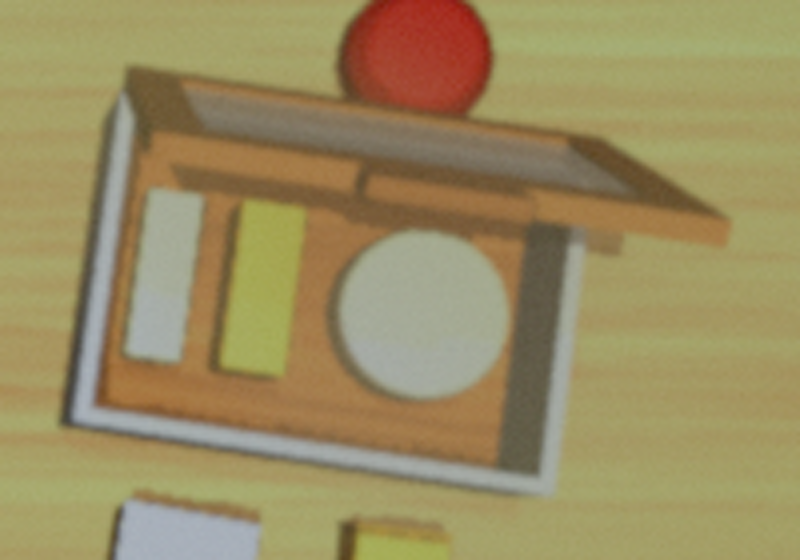

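View pics/sc.png

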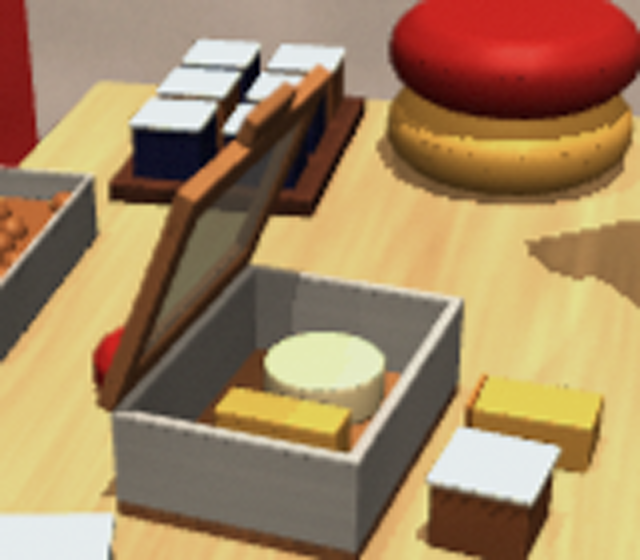

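```bash
python3 - <<'E'
from h import *
X=np.array([.992,-.1235,0]);Y=np.array([.1235,.992,0]);H=np.array([.6912,-.2304,.08])
for a,b in[((542.5,173.75),(339,97)),((396,152.5),(305.5,129.5))]:
    p,e=tri(a,b);d=p-H;print(p,e,"x",d@X,"y",d@Y,"z",d[2],np.degrees(np.arctan2(d[2],-d@X)),np.hypot(d[2],d@X))
E
```

```text
[ 0.6211 -0.3467  0.2366] 0.0036435384843186325 x -0.055215725308536155 y -0.12398209354010112 z 0.15663930231952916 70.5823250736779 0.16608626479181407
[ 0.6527 -0.1051  0.2384] 0.0066950279582735925 x -0.05362566476153613 y 0.11957726988768731 z 0.15844609565184958 71.30174542413093 0.1672748550991204
```

```bash
python3 -m inch '[{"hand":1,"slide":[5,7,0],"yaw":-0.05},{"hand":1,"slide":[9,13,0],"yaw":-0.1},{"hand":1,"slide":[14,19,0],"yaw":-0.1},{"hand":1,"slide":[18,25,0],"yaw":-0.1},{"hand":1,"slide":[20,31,0],"yaw":-0.1},{"hand":1,"slide":[20,37,0],"yaw":-0.1},{"hand":1,"slide":[20,43,0],"yaw":-0.1},{"hand":1,"slide":[19.5,49,0],"yaw":-0.1},{"hand":1,"slide":[19,55,0],"yaw":-0.1},{"hand":1,"slide":[19,55,0],"yaw":-0.1}]'
python3 -m inch '[{"hand":1,"slide":[-0.5,6,0],"yaw":0},{"hand":1,"slide":[-1,12,0],"yaw":0},{"hand":1,"slide":[-1.2,18,0],"yaw":0},{"hand":1,"slide":[-1.5,24,0],"yaw":0},{"hand":1,"slide":[-1.5,26,0],"yaw":0},{"hand":1,"slide":[-1.5,26,0],"yaw":0},{"hand":1,"slide":[-1.5,26,0],"yaw":0}]'; python3 -c "
from h import *
s=sense();print(s['time_s'],s['ee_rot'],s['joints'])"
```

```text
time_s: 1.35
tcp_pos: [0.4129, -0.0315, 0.2922]
ee_rot: [[-0.964, -0.264, -0.0], [-0.264, 0.964, 0.0], [-0.0, 0.0, -1.0]]
wrist_force: [1.2, 0.2, 0.3]
gripper_width: 0.02
time_s: 2.22
tcp_pos: [0.3984, 0.2253, 0.2919]
ee_rot: [[-0.965, -0.262, -0.001], [-0.262, 0.965, -0.001], [0.001, -0.001, -1.0]]
wrist_force: [-0.4, -0.7, -0.3]
gripper_width: 0.002
2.225 [[-0.9652 -0.2617 -0.0009]
 [-0.2617  0.9652 -0.0008]
 [ 0.0011 -0.0006 -1.    ]] [  49.9189    5.5567  -21.8459   -0.0096  -62.6671 -124.7439]
```

```bash
python3 -m inch '[{"hand":1,"slide":[0,0,-5],"yaw":0},{"hand":1,"slide":[0,0,-10],"yaw":0},{"hand":1,"slide":[0,0,-14],"yaw":0},{"hand":1,"slide":[0,0,-17],"yaw":0},{"hand":1,"slide":[0,0,-17.7],"yaw":0},{"hand":1,"slide":[0,0,-17.7],"yaw":0},{"hand":1,"slide":[1.0,0.27,-17.7],"yaw":0},{"hand":1,"slide":[1.9,0.52,-17.7],"yaw":0},{"hand":1,"slide":[2.4,0.65,-17.7],"yaw":0},{"hand":1,"slide":[2.4,0.65,-17.7],"yaw":0}]'
python3 -m inch '[{"hand":1,"slide":[0.4,0.11,0],"yaw":0},{"hand":1,"slide":[0.8,0.22,0],"yaw":0},{"hand":1,"slide":[1.2,0.33,0],"yaw":0},{"hand":1,"slide":[1.6,0.44,0],"yaw":0},{"hand":1,"slide":[2.0,0.55,0],"yaw":0},{"hand":1,"slide":[2.4,0.65,0],"yaw":0},{"hand":1,"slide":[2.8,0.76,0],"yaw":0},{"hand":1,"slide":[3.2,0.87,0],"yaw":0},{"hand":1,"slide":[3.6,0.98,0],"yaw":0},{"hand":1,"slide":[4.0,1.09,0],"yaw":0}]'
```

```text
time_s: 3.48
tcp_pos: [0.4231, 0.2331, 0.1154]
ee_rot: [[-0.965, -0.262, 0.0], [-0.262, 0.965, 0.0], [-0.0, 0.0, -1.0]]
wrist_force: [-0.3, -0.2, 0.6]
gripper_width: 0.006
time_s: 4.72
tcp_pos: [0.4628, 0.2438, 0.1151]
ee_rot: [[-0.965, -0.263, -0.0], [-0.263, 0.965, -0.0], [0.0, -0.0, -1.0]]
wrist_force: [-3.0, -0.0, -0.3]
gripper_width: 0.001
```

```bash
python3 -m inch '[{"hand":1,"slide":[0.4,0.11,0],"yaw":0},{"hand":1,"slide":[0.8,0.22,0],"yaw":0},{"hand":1,"slide":[1.2,0.33,0],"yaw":0},{"hand":1,"slide":[1.6,0.44,0],"yaw":0},{"hand":1,"slide":[1.9,0.52,0],"yaw":0},{"hand":1,"slide":[2.1,0.57,0],"yaw":0},{"hand":1,"slide":[2.3,0.63,0],"yaw":0},{"hand":1,"slide":[2.5,0.68,0],"yaw":0},{"hand":1,"slide":[2.6,0.71,0],"yaw":0},{"hand":1,"slide":[2.7,0.74,0],"yaw":0}]'
python3 -m inch '[{"hand":1,"slide":[0.1,0.03,0],"yaw":0},{"hand":1,"slide":[0.2,0.05,0],"yaw":0},{"hand":1,"slide":[0.3,0.08,0],"yaw":0},{"hand":1,"slide":[0.4,0.11,0],"yaw":0}]'
```

```text
time_s: 5.98
tcp_pos: [0.4896, 0.2512, 0.1152]
ee_rot: [[-0.965, -0.263, -0.0], [-0.263, 0.965, 0.0], [0.0, 0.0, -1.0]]
wrist_force: [-1.9, 0.6, -1.5]
gripper_width: 0.005
time_s: 6.48
tcp_pos: [0.4936, 0.2523, 0.1152]
ee_rot: [[-0.965, -0.263, -0.0], [-0.263, 0.965, -0.0], [0.0, -0.0, -1.0]]
wrist_force: [-1.9, -0.0, -1.1]
gripper_width: 0.003
```

```bash
python3 -m inch '[{"hand":1,"slide":[0.1,0.03,0],"yaw":0},{"hand":1,"slide":[0.2,0.05,0],"yaw":0},{"hand":1,"slide":[0.3,0.08,0],"yaw":0},{"hand":1,"slide":[0.3,0.08,0],"yaw":0}]'
python3 -m inch '[{"hand":1,"slide":[0.1,0.03,0],"yaw":0},{"hand":1,"slide":[0.2,0.05,0],"yaw":0},{"hand":1,"slide":[0.2,0.05,0],"yaw":0}]'
```

```text
time_s: 6.98
tcp_pos: [0.4959, 0.2529, 0.1153]
ee_rot: [[-0.965, -0.263, -0.001], [-0.263, 0.965, -0.001], [0.002, -0.0, -1.0]]
wrist_force: [-5.6, 1.3, 1.6]
gripper_width: 0.008
time_s: 7.35
tcp_pos: [0.4961, 0.2529, 0.1153]
ee_rot: [[-0.965, -0.263, -0.005], [-0.263, 0.965, -0.002], [0.006, -0.001, -1.0]]
wrist_force: [-11.7, 1.6, 6.1]
gripper_width: 0.006
```

```bash
python3 -m inch '[{"hand":1,"slide":[-1,-0.27,0],"yaw":0},{"hand":1,"slide":[-3.5,-0.95,0],"yaw":0},{"hand":1,"slide":[-6,-1.63,0],"yaw":0},{"hand":1,"slide":[-6,-1.63,0],"yaw":0},{"hand":1,"slide":[-4.8,-6,0],"yaw":0},{"hand":1,"slide":[-3.5,-11,0],"yaw":0},{"hand":1,"slide":[-2.3,-15.4,0],"yaw":0},{"hand":1,"slide":[-2.3,-15.4,0],"yaw":0},{"hand":1,"slide":[-1.3,-15.1,0],"yaw":0},{"hand":1,"slide":[-0.6,-14.9,0],"yaw":0}]'
python3 -m inch '[{"hand":1,"slide":[0.4,0.11,0],"yaw":0},{"hand":1,"slide":[0.8,0.22,0],"yaw":0},{"hand":1,"slide":[1.2,0.33,0],"yaw":0},{"hand":1,"slide":[1.6,0.44,0],"yaw":0},{"hand":1,"slide":[2.0,0.55,0],"yaw":0},{"hand":1,"slide":[2.4,0.65,0],"yaw":0},{"hand":1,"slide":[2.7,0.74,0],"yaw":0},{"hand":1,"slide":[2.9,0.79,0],"yaw":0},{"hand":1,"slide":[3.1,0.84,0],"yaw":0},{"hand":1,"slide":[3.2,0.87,0],"yaw":0}]'
```

```text
time_s: 8.6
tcp_pos: [0.4941, 0.106, 0.1156]
ee_rot: [[-0.964, -0.264, 0.002], [-0.264, 0.964, 0.001], [-0.002, 0.0, -1.0]]
wrist_force: [-0.6, -0.5, -0.2]
gripper_width: 0.006
time_s: 9.85
tcp_pos: [0.5246, 0.1132, 0.1151]
ee_rot: [[-0.965, -0.263, -0.0], [-0.263, 0.965, -0.0], [0.0, -0.0, -1.0]]
wrist_force: [-3.1, 0.5, -0.5]
gripper_width: 0.003
```

```bash
python3 -m inch '[{"hand":1,"slide":[0.2,0.05,0],"yaw":0},{"hand":1,"slide":[0.4,0.11,0],"yaw":0},{"hand":1,"slide":[0.5,0.14,0],"yaw":0},{"hand":1,"slide":[0.6,0.16,0],"yaw":0},{"hand":1,"slide":[0.7,0.19,0],"yaw":0},{"hand":1,"slide":[0.8,0.22,0],"yaw":0},{"hand":1,"slide":[0.9,0.25,0],"yaw":0},{"hand":1,"slide":[0.9,0.25,0],"yaw":0}]'
python3 -m inch '[{"hand":1,"slide":[0.1,0.03,0],"yaw":0},{"hand":1,"slide":[0.2,0.05,0],"yaw":0},{"hand":1,"slide":[0.2,0.05,0],"yaw":0}]'
```

```text
time_s: 10.85
tcp_pos: [0.5338, 0.1158, 0.1153]
ee_rot: [[-0.965, -0.263, 0.0], [-0.263, 0.965, -0.0], [-0.0, -0.0, -1.0]]
wrist_force: [-1.4, -0.5, -1.6]
gripper_width: 0.005
time_s: 11.22
tcp_pos: [0.534, 0.1158, 0.1153]
ee_rot: [[-0.965, -0.263, -0.004], [-0.263, 0.965, -0.001], [0.004, -0.0, -1.0]]
wrist_force: [-7.2, -0.4, 2.9]
gripper_width: 0.003
```

```bash
python3 -m inch '[{"hand":1,"slide":[-1,-0.27,0],"yaw":0},{"hand":1,"slide":[-4,-1,0],"yaw":0},{"hand":1,"slide":[-4,-1,6],"yaw":0},{"hand":1,"slide":[-4,-1,12],"yaw":0},{"hand":1,"slide":[-4,-1,18],"yaw":0},{"hand":1,"slide":[-4,-1,24],"yaw":0},{"hand":1,"slide":[-4,-1,28.5],"yaw":0},{"hand":1,"slide":[-2,-6,28.5],"yaw":-0.1},{"hand":1,"slide":[0,-11,28.5],"yaw":-0.2},{"hand":1,"slide":[2,-16,28.5],"yaw":-0.3}]'
python3 -m inch '[{"hand":1,"slide":[3,-5,0],"yaw":-0.09},{"hand":1,"slide":[6,-9,0],"yaw":-0.09},{"hand":1,"slide":[9,-13,0],"yaw":-0.09},{"hand":1,"slide":[12,-16.5,0],"yaw":-0.09},{"hand":1,"slide":[15.5,-19,0],"yaw":-0.09},{"hand":1,"slide":[15.5,-19,0],"yaw":-0.09},{"hand":1,"slide":[15.5,-19,0],"yaw":-0.09}]'; python3 - <<'E'
from h import *
cv2.imwrite("pics/top1.png",capture("top"));cv2.imwrite("pics/side1.png",capture("side"))
s=cv2.imread("pics/side1.png");t=cv2.imread("pics/top1.png")
cv2.imwrite("pics/both1.png",np.vstack([cv2.resize(t[110:300,120:560],(800,345)),cv2.resize(s[200:380,190:420],(320,250))[:, :].copy() if 0 else np.hstack([cv2.resize(s[200:380,200:400],(275,248)),cv2.resize(s[0:248,120:645],(525,248))])]))
E
```

```text
time_s: 12.48
tcp_pos: [0.5565, -0.045, 0.4014]
ee_rot: [[-0.999, 0.037, 0.005], [0.037, 0.999, 0.0], [-0.005, 0.001, -1.0]]
wrist_force: [0.9, 0.2, 0.9]
gripper_width: 0.005
time_s: 13.35
tcp_pos: [0.7106, -0.2336, 0.4004]
ee_rot: [[-0.992, 0.124, 0.001], [0.124, 0.992, -0.0], [-0.001, -0.0, -1.0]]
wrist_force: [-0.7, -0.1, 1.1]
gripper_width: 0.007
```

View pics/both1.png

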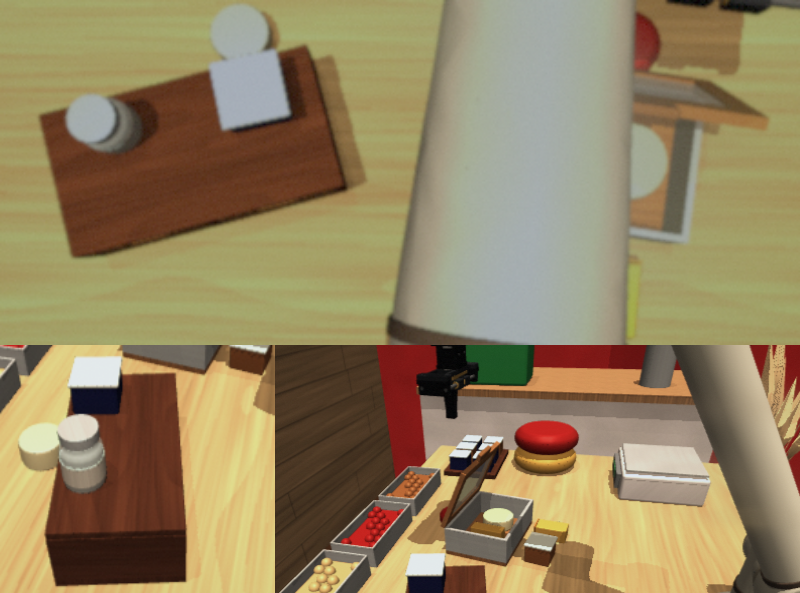

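The drawers look flush in both views, the bystanders haven't moved, and the gripper is clear above and behind the lid. Next I compute the arc.

```bash
python3 -m inch '[{"hand":1,"slide":[0,0,-5],"yaw":0},{"hand":1,"slide":[0,0,-9],"yaw":0},{"hand":1,"slide":[0,0,-10.7],"yaw":0},{"hand":1,"slide":[0,0,-10.7],"yaw":0},{"hand":1,"slide":[-2,0.25,-10.7],"yaw":0},{"hand":1,"slide":[-3.5,0.43,-10.7],"yaw":0},{"hand":1,"slide":[-4.2,0.52,-10.7],"yaw":0},{"hand":1,"slide":[-4.2,0.52,-10.7],"yaw":0}]'
python3 - <<'E'
import numpy as np
for d in list(range(70,9,-3))+[8,6,4,2,0]:
    t=np.radians(d);x=-.15*np.cos(t)+.012*np.sin(t)+.0095;z=.15+.15*np.sin(t)+.012*np.cos(t)
    print(d,np.round(100*np.array([.6912+.992*x,-.2304-.1235*x,z]),2))
E
```

```text
time_s: 14.45
tcp_pos: [0.6689, -0.2286, 0.2954]
ee_rot: [[-0.992, 0.124, 0.003], [0.124, 0.992, -0.001], [-0.003, -0.0, -1.0]]
wrist_force: [0.1, 0.1, 0.8]
gripper_width: 0.004
70 [ 66.09 -22.66  29.51]
67 [ 65.34 -22.57  29.28]
64 [ 64.61 -22.48  29.01]
61 [ 63.89 -22.39  28.7 ]
58 [ 63.19 -22.3   28.36]
55 [ 62.5  -22.22  27.98]
52 [ 61.84 -22.13  27.56]
49 [ 61.2  -22.05  27.11]
46 [ 60.58 -21.98  26.62]
43 [ 59.99 -21.9   26.11]
40 [ 59.43 -21.83  25.56]
37 [ 58.9  -21.77  24.99]
34 [ 58.39 -21.7   24.38]
31 [ 57.92 -21.65  23.75]
28 [ 57.48 -21.59  23.1 ]
25 [ 57.08 -21.54  22.43]
22 [ 56.71 -21.5   21.73]
19 [ 56.38 -21.45  21.02]
16 [ 56.09 -21.42  20.29]
13 [ 55.83 -21.39  19.54]
10 [ 55.62 -21.36  18.79]
8 [ 55.49 -21.34  18.28]
6 [ 55.39 -21.33  17.76]
4 [ 55.3  -21.32  17.24]
2 [ 55.23 -21.31  16.72]
0 [ 55.18 -21.3   16.2 ]
```

```bash
python3 -m inch '[{"hand":1,"slide":[-0.7,0.1,0.1],"yaw":0},{"hand":1,"slide":[-1.1,0.15,0],"yaw":0},{"hand":1,"slide":[-1.5,0.2,-0.1],"yaw":0},{"hand":1,"slide":[-1.9,0.25,-0.2],"yaw":0},{"hand":1,"slide":[-2.25,0.3,-0.35],"yaw":0},{"hand":1,"slide":[-2.6,0.33,-0.5],"yaw":0},{"hand":1,"slide":[-2.95,0.37,-0.65],"yaw":0},{"hand":1,"slide":[-3.3,0.42,-0.8],"yaw":0},{"hand":1,"slide":[-3.65,0.47,-1.0],"yaw":0}]'
```

```text
time_s: 15.58
tcp_pos: [0.6319, -0.2238, 0.2833]
ee_rot: [[-0.992, 0.124, 0.0], [0.124, 0.992, -0.0], [-0.0, 0.0, -1.0]]
wrist_force: [1.9, 0.8, 0.1]
gripper_width: 0.007
```

```bash
python3 -m inch '[{"hand":1,"slide":[-0.7,0.08,-0.4],"yaw":0},{"hand":1,"slide":[-1.35,0.17,-0.8],"yaw":0},{"hand":1,"slide":[-2.0,0.25,-1.25],"yaw":0},{"hand":1,"slide":[-2.6,0.32,-1.75],"yaw":0},{"hand":1,"slide":[-3.2,0.4,-2.25],"yaw":0},{"hand":1,"slide":[-3.75,0.47,-2.8],"yaw":0},{"hand":1,"slide":[-4.3,0.53,-3.35],"yaw":0},{"hand":1,"slide":[-4.8,0.6,-4.0],"yaw":0}]'
python3 -m inch '[{"hand":1,"slide":[-0.45,0.05,-0.6],"yaw":0},{"hand":1,"slide":[-0.9,0.11,-1.25],"yaw":0},{"hand":1,"slide":[-1.3,0.16,-1.95],"yaw":0},{"hand":1,"slide":[-1.7,0.2,-2.65],"yaw":0},{"hand":1,"slide":[-2.0,0.25,-3.35],"yaw":0},{"hand":1,"slide":[-2.3,0.28,-4.1],"yaw":0},{"hand":1,"slide":[-2.55,0.31,-4.8],"yaw":0},{"hand":1,"slide":[-2.75,0.34,-5.5],"yaw":0}]'
```

```text
time_s: 16.58
tcp_pos: [0.5836, -0.2178, 0.2429]
ee_rot: [[-0.992, 0.124, -0.0], [0.124, 0.992, -0.0], [0.0, -0.0, -1.0]]
wrist_force: [1.0, 1.1, 1.3]
gripper_width: 0.004
time_s: 17.58
tcp_pos: [0.5564, -0.2144, 0.1877]
ee_rot: [[-0.992, 0.124, -0.0], [0.124, 0.992, -0.0], [0.0, -0.0, -1.0]]
wrist_force: [0.7, 0.0, 0.4]
gripper_width: 0.002
```

```bash
python3 -m inch '[{"hand":1,"slide":[-0.1,0.01,-0.4],"yaw":0},{"hand":1,"slide":[-0.2,0.02,-0.8],"yaw":0},{"hand":1,"slide":[-0.3,0.03,-1.2],"yaw":0},{"hand":1,"slide":[-0.35,0.04,-1.6],"yaw":0},{"hand":1,"slide":[-0.4,0.05,-1.9],"yaw":0},{"hand":1,"slide":[-0.4,0.05,-2.1],"yaw":0}]'
python3 -m inch '[{"hand":1,"slide":[0,0,-0.1],"yaw":0},{"hand":1,"slide":[0,0,-0.2],"yaw":0},{"hand":1,"slide":[0,0,-0.3],"yaw":0},{"hand":1,"slide":[0,0,-0.4],"yaw":0},{"hand":1,"slide":[0,0,-0.4],"yaw":0}]'
```

```text
time_s: 18.32
tcp_pos: [0.5524, -0.214, 0.167]
ee_rot: [[-0.992, 0.124, -0.0], [0.124, 0.992, -0.0], [0.0, -0.0, -1.0]]
wrist_force: [0.4, 1.1, 0.7]
gripper_width: 0.004
time_s: 18.95
tcp_pos: [0.5526, -0.2139, 0.1631]
ee_rot: [[-0.992, 0.124, 0.0], [0.124, 0.992, 0.0], [-0.0, 0.0, -1.0]]
wrist_force: [0.3, 0.2, -0.3]
gripper_width: 0.002
```

```bash
python3 -m inch '[{"hand":1,"slide":[0,0,-0.1],"yaw":0},{"hand":1,"slide":[0,0,-0.2],"yaw":0},{"hand":1,"slide":[0,0,-0.3],"yaw":0},{"hand":1,"slide":[0,0,-0.3],"yaw":0}]'; python3 - <<'E'
from h import *
s=capture("side");cv2.imwrite("pics/side2.png",cv2.resize(s[80:260,220:460],None,fx=3,fy=3,interpolation=2))
E
```

```text
time_s: 19.45
tcp_pos: [0.5526, -0.214, 0.1621]
ee_rot: [[-0.992, 0.123, 0.001], [0.123, 0.992, -0.001], [-0.001, -0.001, -1.0]]
wrist_force: [-4.1, 1.5, 9.3]
gripper_width: 0.007
```

View pics/side2.png

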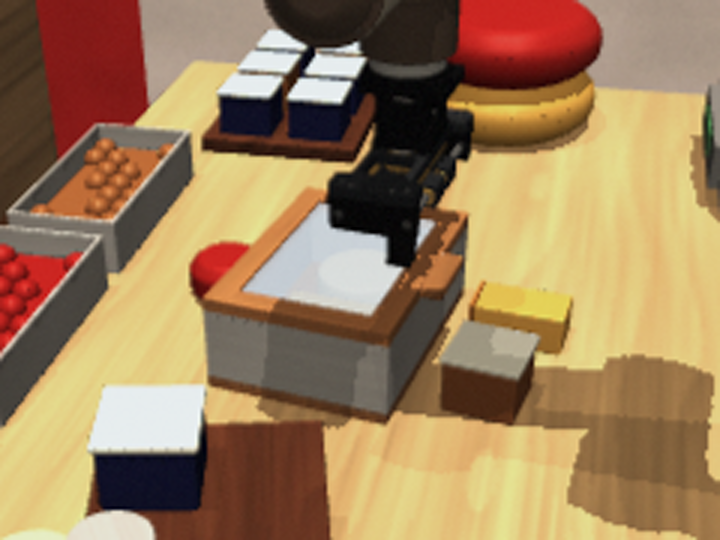

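The lid lies shut, and the 9 N contact came exactly at the expected height of 92 mm. I retreat straight up and do a final check.

```bash
python3 -m inch '[{"hand":1,"slide":[0,0,0.5],"yaw":0},{"hand":1,"slide":[0,0,3],"yaw":0},{"hand":1,"slide":[0,0,8],"yaw":0},{"hand":1,"slide":[-2,-4,13],"yaw":0},{"hand":1,"slide":[-5,-8,16],"yaw":0},{"hand":1,"slide":[-8,-13,16],"yaw":0},{"hand":1,"slide":[-11,-18,16],"yaw":0},{"hand":1,"slide":[-14,-23,16],"yaw":0},{"hand":1,"slide":[-14,-23,16],"yaw":0},{"hand":1,"slide":[-14,-23,16],"yaw":0}]'; python3 - <<'E'
from h import *
s=capture("side")[80:400,200:460];t=capture("top")[100:310,120:560]
cv2.imwrite("pics/end.png",np.hstack([cv2.resize(t,(550,262)),cv2.resize(s,(213,262))]))
cv2.imwrite("pics/end.png",np.vstack([cv2.resize(t,(700,334)),np.hstack([cv2.resize(s,(213,262)),np.zeros((262,487,3),np.uint8)])]))
E
```

```text
time_s: 20.75
tcp_pos: [0.4125, -0.444, 0.3198]
ee_rot: [[-0.992, 0.125, -0.0], [0.125, 0.992, 0.001], [0.0, 0.001, -1.0]]
wrist_force: [0.2, 0.3, -0.2]
gripper_width: 0.004
```

View pics/end.png

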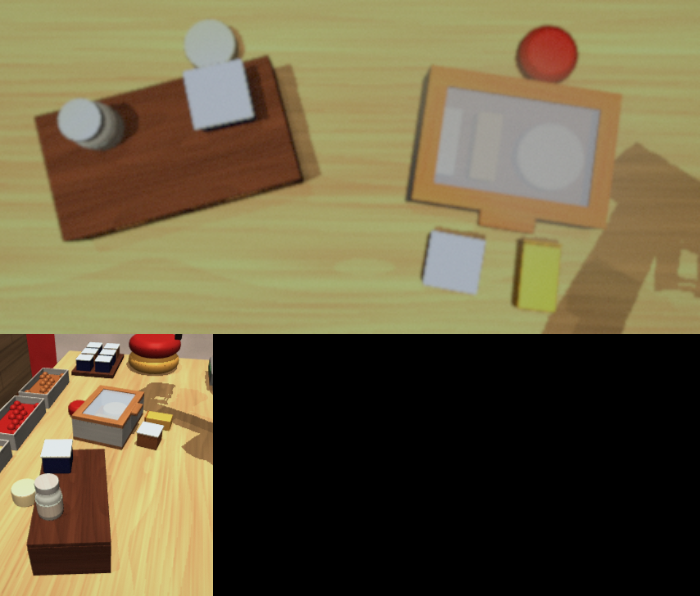

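The lid is shut, the drawers are flush with no protruding front visible, the bystanders are in place and the arm is clear.

```bash
python3 -c "
from station import finish_job;print(finish_job())"
```

```text
the job is handed in; nothing more can be done
None
```

The cheese counter is closed up and the job is handed in, at about 21 s on the robot's clock. With the closed fingertips I pushed the left drawer home, then the right one, and then tipped the lid down along its arc.

- **Drawers:** both came up against their stops, at about 12 N (left) and 7 N (right). The stop positions agree to within 0.6 mm, and no drawer front stands out in the final top and side pictures.
- **Lid:** it lies shut. The fingertips met firm resistance (about 9 N) at 92 mm above the table, the height given for the shut lid.
- **Bystanders:** the jar, tubs and loose cheeses look unmoved in the pictures; I judged this by eye and did not measure it.
- **Arm:** it stands clear and touches nothing, with the wrist force near zero.

None of the checks failed or disagreed.

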